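# Load a board carrier under the spring clip of a soldering holder

## Task

Load the little black board carrier into the metal holder for soldering: press the red press bar of the spring clip down with one fingertip and, keeping it down so that the jaw stays open, push the carrier with the other fingertip along its rails, under the jaw, until it is fully home against the end stop. Then let the clip close on the carrier and take the hand away. Only push and press: do not lift the carrier out of its rails, and leave the jar, the tweezers and the tape roll alone.

Things in the scene. Friction and masses are not known exactly. Their poses are not given: they have to be found in the camera images.
- holder: Fixed board holder on an aluminium plate; plate x -80 to +66, y -76 to +40 mm, top 10 mm above the worktop. Origin on the worktop under the middle line between the rails; x = the direction the carrier is pushed in, y left of it, z up. All x, y (mm) given for other things are in this frame, heights in mm above the worktop.
- rails (a point): Middle of the two dark steel rails (x -58 to +50), at ledge height 22. Ledges 15 to 23 mm either side of the middle line carry the carrier by its edges; upstands 23 to 28 mm out, up to height 25.5, guide it. Between the ledges (y -15 to +15) it is open down to the plate at height 10, so a fingertip behind the carrier may reach below the ledges.
- end_stop (a point): Middle of the end stop's face at the far end of the rails (x +50, height 25; the stop block is 56 mm wide and reaches up to 30, screw heads to 32). A carrier that is fully home touches it and has its origin at x +26.
- clip (a joint): Spring clip angle, rad: 0 closed (at the start), grows as the red bar is pressed, hard stop 0.50, springs back. Closed, its jaw blocks the carrier; above 0.24 the jaw clears it; let go on a home carrier it rests at about 0.22. Pressing the bar's middle takes about 3 to 9 N (friction). It turns on a pin along x at y -36, height 30, in ears at x -71 to -67 and +47 to +51, up to height 35.
- jaw (a point): Middle of the underside of the clip's steel jaw, 22 mm long (x +24 to +46) and 4 mm wide at y -18.5, reaching in over the right rail from the pin. It moves with the clip: height 24 when closed, 28 when resting on the carrier, about 30.8 at 0.38 rad.
- press_bar (a point): Middle of the top of the red ribbed press bar, moving with the clip. Bar 74 mm long (x -66 to +8), 28 mm wide (y -44 to -72 when pressed), right of the rails. Closed: this point at y -61, height 28, bar sloping up outwards. At 0.38 rad the bar is level at height 19; at the hard stop this point is at 16. A fingertip kept 17 to 20 high at y -58 holds the jaw open and may slide along x.
- carrier: Board carrier, a black frame 48 (x) x 44 (y) x 6 mm, 40 to 85 g, with a small green circuit board on top (parts up to 2 mm higher). Origin at the centre of its underside, axes as the holder's. It starts on the ledges between the guides (1 mm play each side, underside at height 22) with its origin at x -16 to -5, short of the jaw, and must go 31 to 42 mm.
- carrier_rear (a point): Middle of the carrier's rear face, 24 mm behind its origin, half-way up: where to push. The face is 44 mm wide and spans height 22 to 28.
- flux_jar: White lidded jar, 35 mm across, 30 mm high, standing beyond the right side of the holder's far part; origin at the centre of its underside. Not to be disturbed.
- tweezers_2: Bright steel tweezers 129 x 13 x 9 mm, lying across in front of the holder; origin at the centre underneath, x along their length. Not to be disturbed.
- kapton_roll: Flat roll of amber tape, 58 mm across, 12 mm high, lying to the right of the holder; origin at the centre of its underside. Not to be disturbed.
Not all that is in view belongs to the job. Of the things that look like the carrier, the middle-sized one is meant.

How it is judged:
By the outcome, as a careful person would: the job done as asked, in the order asked, and still so for the second after the job is handed in, with the robot touching nothing.
It also fails if it takes over 40 s, if anything falls off the work surface, if the arm or the gripper's body presses on something with over 40 N, if the wrist force passes 120 N, or if a joint passes its speed limit or range.

## Robot

A 6-joint arm with a two-finger parallel gripper is mounted at the origin on a cart in front of the work surface, level with it; the furniture and walls round the work are solid. World frame = base frame: x ahead of the robot, y to its left, z up, the work surface at z = 0. Lengths are in m, angles in degrees, forces in N, time in s.
With the tool pointing down it reaches from about 0.3 to 0.95 m from the base axis. Payload 3.1 kg.
Tool frame: the origin (TCP) lies at the very end of the fingers, on their centre line; the grasp point (between the pads) lies 19 mm behind it (manip.grip_depth is the distance from the TCP to the grasp point, in m); z points along the fingers, y is the line along which they close (so a half turn about z gives the same grasp; the last joint's range is limited). The gripper opens to 85 mm and grips with 20 to 120 N. Pads are 22 mm wide; open, the fingers measure 114 mm over their backs; the gripper's body (76 mm by 85 mm) begins 54 mm behind the grasp point. The pads swing forward as they close: fully open they stand 13 mm farther back than shut.
Start: joints at [-78.936, 17.653, 93.61, -0, 68.738, -3.994], TCP at [0.162, -0.604, 0.231] pointing down, gripper open.
Joint ranges: [-175.34, 175.34], [-45.06, 112.39], [2.9, 150.54], [-68.45, 248.45], [3.09, 151.38], [-168.51, 168.51]. Speed limits (degrees/s): [159.86, 159.86, 180, 180, 180, 180].

## Interface

Orientations are given as a 3x3 rotation matrix whose columns are the frame's x, y, z axes.
In Python, from cell import manip, snapshot, order gives the robot as it stands. The module is installed in compiled form; this text tells all that it offers.
- The arm moves only by the tool jog_arm, never from a script. Its argument "steps" is a list of rows, each an object of numbers: "tx", "ty", "tz": the shift along the world's x, y, z normalised to -1 to 1, where 1 is 200 mm; "ax", "ay", "az": the turn, a rotation vector about the world's x, y, z normalised to -1 to 1, where 1 is 120 degrees; "fingers": the closure, from -1 (fully open) to 1 (shut), so that 0 is half open. In form: [{"tx": .., "ty": .., "tz": .., "ax": .., "ay": .., "az": .., "fingers": ..}, ...]. A call has 1 to 10 rows; each row is the pose to reach, as a shift and turn from the pose commanded when the call began; what a row does not reach only later rows make up. A row lasts 1/10 s, in which the tool goes at most 50 mm and 8.59 degrees, less where a joint would pass 70% of its speed; a pose out of reach is approached as far as the arm can. A call with a number of a shift or a turn outside -1 to 1 is refused whole. A call with a gripper value outside its range is refused whole. The fingers move at their own pace and stop on an object; the grip force is fixed at half the most. Time passes only in rows, so rows that repeat a pose let the fingers close. It gives the time, the measured TCP pose, the force, the opening and the grip force at its end, in the units of the state.
- manip.get_state(): the state, without advancing time (a new reading comes with each control period).
- snapshot(name): name is "scene" or "side" or "wrist"; returns a dict with "frame" (480x640x3 uint8, red, green, blue), "intrinsics" (3x3 intrinsics, pixels), "world_from_camera" (4x4, takes a point from camera to world coordinates); the wrist camera has in their place "tool_from_camera" (4x4, takes a point from camera to tool coordinates, whose origin is the TCP and whose axes are the flange's). Camera axes: x right, y down, z forward; pixel columns grow to the right and rows downward; lengths in m; the calibration is good to about 2 mm. A picture is of the moment at which its call begins: read the wrist's pose just before it. There is no depth.
- order.close_job(): hands the job in; it is judged then, once.
The state is a dict: "time_s": time; "joint_pos": joint angles; "joint_velocities": joint speeds; "joint_torque": joint torques, N m; "position": TCP position; "tool_rot": TCP orientation; "wrist_force": force on the tool from outside, world axes, zero at the start; "torque": the same for the moment, N m; "opening": finger opening in m; "gripper_force": force on a finger pad.
Only numpy, scipy, OpenCV 4.12 (cv2) and the standard library are available. Lean on these libraries where they do the work, as an engineer would, in place of code of your own. Each camera call takes 0.05 s, during which the arm holds its last target. There are 200 camera calls.

## Working session

There is one attempt and no reset: what is moved stays moved. The work goes in short steps, Python scripts to look and compute and a tool call to move; the robot and the scene stay as the last step left them, time stands still between calls to the robot, and variables do not carry over. Pictures are saved under pics/ and viewed, at most 11 in all, crops included, and the job is handed in when it is done.

Besides the shell and the picture viewer there is one more tool, called after ">>>" as name([rows], argument=value, ...), one row to a line, values as JSON. jog_arm: Moves the arm, as the interface text tells. Its arguments: {"type":"object","properties":{"steps":{"type":"array","items":{"type":"object","properties":{"tx":{"type":"number"},"ty":{"type":"number"},"tz":{"type":"number"},"ax":{"type":"number"},"ay":{"type":"number"},"az":{"type":"number"},"fingers":{"type":"number"}}}}},"required":["steps"]}

```bash
mkdir -p pics; python3 - <<'E'
from cell import manip, snapshot
import cv2,pickle
s=manip.get_state();print(s['time_s'],s['position'],s['tool_rot'],s['opening'],manip.grip_depth)
d={}
for n in ['scene','side','wrist']:
    d[n]=snapshot(n);cv2.imwrite(f'pics/{n}0.png',d[n]['frame'][:,:,::-1])
pickle.dump((s,d),open('s0.pkl','wb'))
print(d['scene']['world_from_camera'],d['side']['world_from_camera'],d['wrist']['tool_from_camera'])
E
```

```text
0.0 [ 0.16216164 -0.60273288  0.23003136] [[ 9.65662198e-01  2.59800516e-01 -4.59456092e-04]
 [ 2.59800880e-01 -9.65659513e-01  2.28195214e-03]
 [ 1.49174197e-04 -2.32296201e-03 -9.99997291e-01]] 0.08538173778623641 0.0187
[[-0.87189904 -0.26341836  0.41279877  0.22085373]
 [-0.48914857  0.50798095 -0.70900566  0.37313148]
 [-0.02292879 -0.82010129 -0.57175882  0.51929205]
 [ 0.          0.          0.          1.        ]] [[-0.92976877 -0.19329869  0.31331397  0.29817089]
 [-0.36813385  0.49450101 -0.78736663  0.42738763]
 [-0.00273714 -0.84741039 -0.53093139  0.51054639]
 [ 0.          0.          0.          1.        ]] [[-5.13415225e-04 -9.53275943e-01 -3.02100500e-01  7.63522271e-02]
 [ 9.99999767e-01 -3.53289390e-04 -5.84682344e-04 -1.85463601e-04]
 [ 4.50634711e-04 -3.02100729e-01  9.53275902e-01 -1.42898829e-01]
 [ 0.00000000e+00  0.00000000e+00  0.00000000e+00  1.00000000e+00]]
```

View pics/scene0.png

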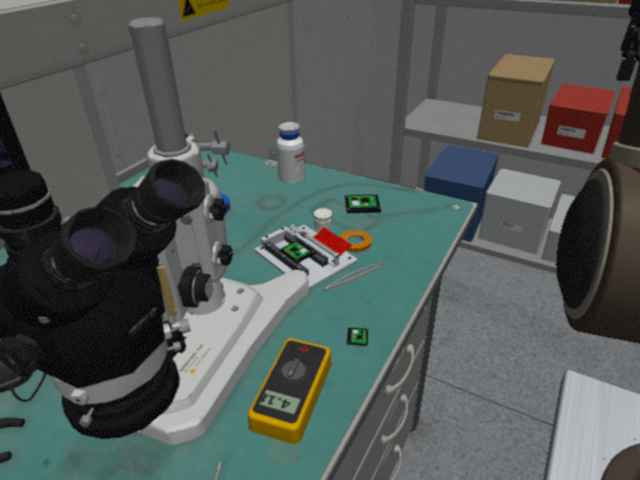

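View pics/side0.png

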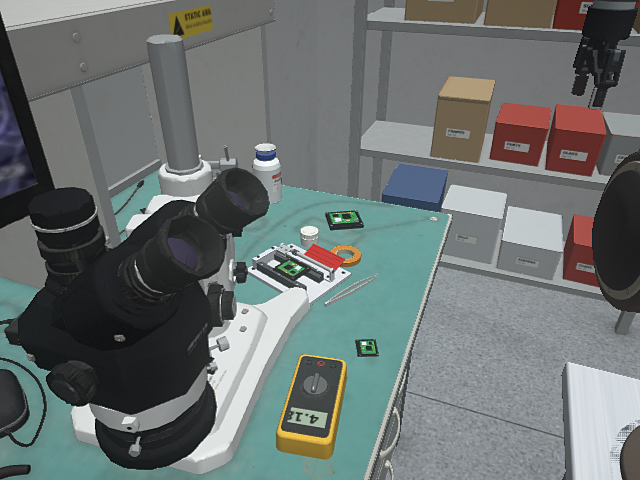

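The things that could be taken for the carrier, in scene pixels, are the board in the holder (297,252), the small one by the multimeter (358,336) and the large one by the jar (363,204). The middle-sized one is in the holder. I'll check it close up.

```bash
python3 - <<'E'
import cv2,pickle,numpy as np
s,d=pickle.load(open('s0.pkl','rb'))
a=d['scene']['frame'][195:300,240:400,::-1];b=d['side']['frame'][215:315,235:395,::-1]
cv2.imwrite('pics/crop_scene.png',cv2.resize(a,None,fx=5,fy=5,interpolation=cv2.INTER_CUBIC))
cv2.imwrite('pics/crop_side.png',cv2.resize(b,None,fx=5,fy=5,interpolation=cv2.INTER_CUBIC))
E
```

```text
(no output)
```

View pics/crop_scene.png

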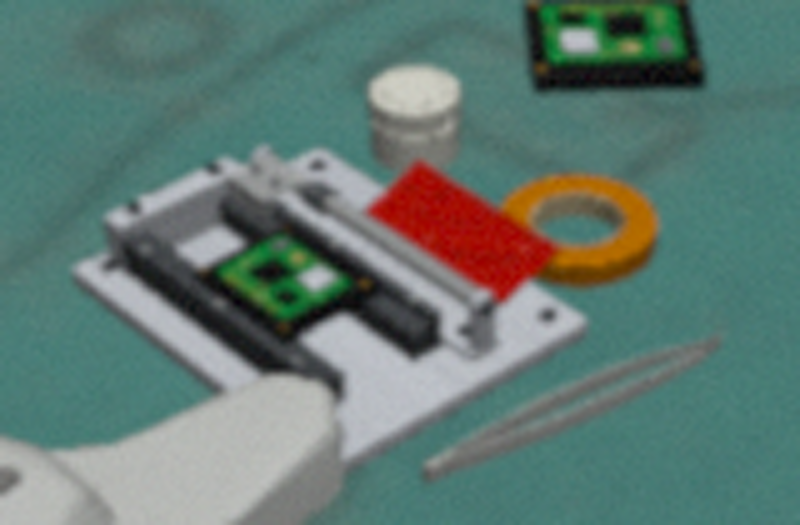

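View pics/crop_side.png

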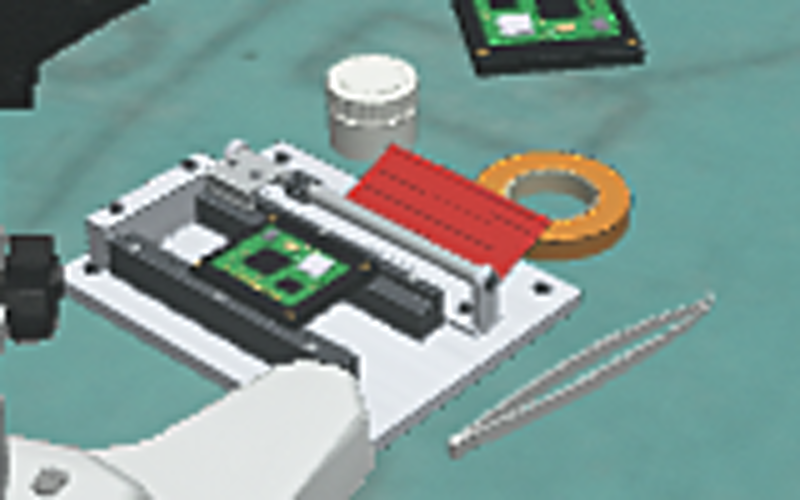

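The crops show the carrier in the holder rails (side crop about (285,268)). Holder +x runs to the upper left, the red bar is on the far right side, and the microscope foot covers the rear-left corner of the plate.

```bash
cat > h.py <<'E'
import numpy as np,pickle
def proj(c,P,W=None):
    W=c['world_from_camera'] if W is None else W
    p=(np.linalg.inv(W)@np.c_[P,np.ones(len(P))].T)[:3]
    q=c['intrinsics']@p;return (q[:2]/q[2]).T
def ray(c,uv,z,W=None):
    W=c['world_from_camera'] if W is None else W
    r=W[:3,:3]@np.linalg.inv(c['intrinsics'])@np.array([*uv,1.]);o=W[:3,3]
    return o+r*(z-o[2])/r[2]
def H(x,y,yaw,P):
    P=np.array(P,float)/1000;c,s=np.cos(yaw),np.sin(yaw)
    return np.c_[x+c*P[:,0]-s*P[:,1],y+s*P[:,0]+c*P[:,1],P[:,2]]
E
python3 - <<'E'
from h import *
from scipy.optimize import least_squares
s,d=pickle.load(open('s0.pkl','rb'))
plate=[(66,40,10),(66,-76,10),(-80,-76,10)]
car=[(-24,22,28),(-24,-22,28),(24,-22,28),(24,22,28)]
O={'scene':((240,195),[(73,268),(322,150),(587,322)],[(283,327),(368,283)],[0,1]),
   'side':((235,215),[(68,265),(280,143),(582,293)],[(293,317),(368,266),(272,217),(205,260)],[0,1,2,3])}
def f(v,only=None):
    r=[]
    for n,(o,pp,cc,ci) in O.items():
        if only and n!=only: continue
        P=plate+[(car[i][0]+v[3]*1000,car[i][1],28) for i in ci]
        uv=(np.array(pp+cc)+.5)/5-.5+o
        r.append(proj(d[n],H(v[0],v[1],v[2],P))-uv)
    return np.concatenate(r).ravel()
for on in (None,'scene','side'):
  best=min((least_squares(f,[.4,-.3,y,-.01],args=(on,)) for y in np.arange(-3,3,.7)),key=lambda r:r.cost)
  print(best.x,np.degrees(best.x[2]),np.round(best.fun.reshape(-1,2),1).tolist() if on is None else best.cost)
for n,o,u,z in [('side',(235,215),(372,75),.03),('scene',(240,195),(414,88),.03),('side',(235,215),(553,200),.012),('side',(235,215),(455,450),.005),('side',(235,215),(712,297),.005),('side',(235,215),(365,370),.03)]:
  print(n,u,ray(d[n],np.array(u)/5+o,z))
E
```

```text
[ 0.5935129  -0.18914785 -0.35934234 -0.00823674] -20.58879936545159 [[0.5, -0.7], [1.1, -1.1], [1.4, -0.7], [-0.2, 0.6], [3.1, -1.2], [-3.3, 1.9], [0.6, -0.2], [0.2, 0.1], [-1.5, 1.1], [1.6, -0.2], [0.8, -1.0], [-4.0, 1.2]]
[ 0.59384899 -0.18651492 -0.3550919  -0.00657055] -20.345267269589794 4.036702715566058
[ 0.59285343 -0.19120795 -0.357055   -0.00832485] -20.45774438129602 16.543747500802088
side (372, 75) [ 0.60164055 -0.30997416  0.03      ]
scene (414, 88) [ 0.60179042 -0.30567763  0.03      ]
side (553, 200) [ 0.51808251 -0.27965806  0.012     ]
side (455, 450) [ 0.50495144 -0.14203443  0.005     ]
side (712, 297) [ 0.4502034  -0.25231627  0.005     ]
side (365, 370) [ 0.53520742 -0.14035822  0.03      ]
```

```bash
python3 - <<'E'
from h import *
import cv2
s,d=pickle.load(open('s0.pkl','rb'))
def P(c):return c['intrinsics']@np.linalg.inv(c['world_from_camera'])[:3]
for n,a,b in [('eyeR',(175,188),(243,193)),('eyeL',(97,245),(172,260)),('column top',(150,22),(167,40)),('foot tip top',(303,275),(303,296)),('knob',(222,250),(240,271)),('leg near end',(185,440),(190,455)),('head blob',(25,190),(62,200)),('bottle',(289,128),(265,150)),('head bottom',(120,420),(150,455))]:
  X=cv2.triangulatePoints(P(d['scene']),P(d['side']),np.array(a,float),np.array(b,float));print(n,np.round((X[:3]/X[3]).ravel(),3))
for n,u,z in [('leg out end',(185,440),.02),('meter',(290,390),.03),('foot',(300,285),.02),('column base',(180,160),.1)]: print(n,ray(d['scene'],u,z).round(3))
E
```

```text
eyeR [0.455 0.166 0.358]
eyeL [0.48  0.22  0.332]
column top [ 0.626 -0.     0.421]
foot tip top [ 0.537 -0.124  0.031]
knob [0.547 0.035 0.182]
leg near end [ 0.584  0.131 -0.073]
head blob [0.6   0.191 0.334]
bottle [ 0.755 -0.44   0.122]
head bottom [0.56  0.213 0.073]
leg out end [0.516 0.176 0.02 ]
meter [0.443 0.068 0.03 ]
foot [ 0.539 -0.115  0.02 ]
column base [ 0.894 -0.251  0.1  ]
```

>>> jog_arm([
  {"tx":0.25,"ty":0.1,"tz":0.35,"az":-0.07},
  {"tx":0.5,"ty":0.25,"tz":0.5,"az":-0.14},
  {"tx":0.75,"ty":0.45,"tz":0.5,"az":-0.2},
  {"tx":1,"ty":0.65,"tz":0.5,"az":-0.25},
  {"tx":1,"ty":0.85,"tz":0.5,"az":-0.298},
  {"tx":1,"ty":0.85,"tz":0.5,"az":-0.298},
  {"tx":1,"ty":0.85,"tz":0.5,"az":-0.298},
])

```text
schema error: expected keys tx, ty, tz, ax, ay, az, fingers
```

>>> jog_arm([
  {"tx":0.2,"ty":0.18,"tz":0,"ax":0,"ay":0,"az":-0.06,"fingers":0},
  {"tx":0.4,"ty":0.36,"tz":0,"ax":0,"ay":0,"az":-0.12,"fingers":0},
  {"tx":0.6,"ty":0.55,"tz":0,"ax":0,"ay":0,"az":-0.18,"fingers":0},
  {"tx":0.8,"ty":0.75,"tz":0,"ax":0,"ay":0,"az":-0.24,"fingers":0},
  {"tx":1,"ty":0.95,"tz":0,"ax":0,"ay":0,"az":-0.298,"fingers":0},
  {"tx":1,"ty":0.95,"tz":0,"ax":0,"ay":0,"az":-0.298,"fingers":0},
  {"tx":1,"ty":0.95,"tz":0,"ax":0,"ay":0,"az":-0.298,"fingers":0},
])

```text
time_s: 0.85
position: [0.3644, -0.4106, 0.2309]
tool_rot: [[0.937, -0.349, 0.0], [-0.349, -0.937, 0.002], [-0.0, -0.002, -1.0]]
wrist_force: [-0.4, -0.7, -0.2]
opening: 0.0427
gripper_force: 0.0
```

>>> jog_arm([
  {"tx":0.25,"ty":0.22,"tz":0,"ax":0,"ay":0,"az":0,"fingers":0},
  {"tx":0.5,"ty":0.44,"tz":0,"ax":0,"ay":0,"az":0,"fingers":0},
  {"tx":0.75,"ty":0.66,"tz":0,"ax":0,"ay":0,"az":0,"fingers":0},
  {"tx":0.95,"ty":0.8,"tz":0,"ax":0,"ay":0,"az":0,"fingers":0},
  {"tx":0.95,"ty":0.8,"tz":-0.1,"ax":0,"ay":0,"az":0,"fingers":0},
  {"tx":0.95,"ty":0.8,"tz":-0.2,"ax":0,"ay":0,"az":0,"fingers":0},
  {"tx":0.95,"ty":0.8,"tz":-0.2,"ax":0,"ay":0,"az":0,"fingers":0},
])

```text
time_s: 1.55
position: [0.5505, -0.252, 0.1874]
tool_rot: [[0.936, -0.351, -0.007], [-0.351, -0.936, 0.003], [-0.008, -0.0, -1.0]]
wrist_force: [-1.3, -1.0, -1.2]
opening: 0.0427
gripper_force: 0.0
```

```bash
python3 - <<'E'
from cell import manip, snapshot
import cv2,pickle
s=manip.get_state();print(s['time_s'],s['position'],s['tool_rot'],s['opening'],s['wrist_force'])
d={}
for n in ['wrist']:
    d[n]=snapshot(n);cv2.imwrite(f'pics/{n}1.png',d[n]['frame'][:,:,::-1])
pickle.dump((s,d),open('s1.pkl','wb'))
E
```

```text
1.55 [ 0.55049535 -0.25199717  0.18738066] [[ 9.36173474e-01 -3.51470120e-01 -6.92679293e-03]
 [-3.51457397e-01 -9.36199019e-01  3.01575141e-03]
 [-7.54480325e-03 -3.88793863e-04 -9.99971462e-01]] 0.042655541860808416 [-1.33402956 -1.02606716 -1.21988255]
```

View pics/wrist1.png

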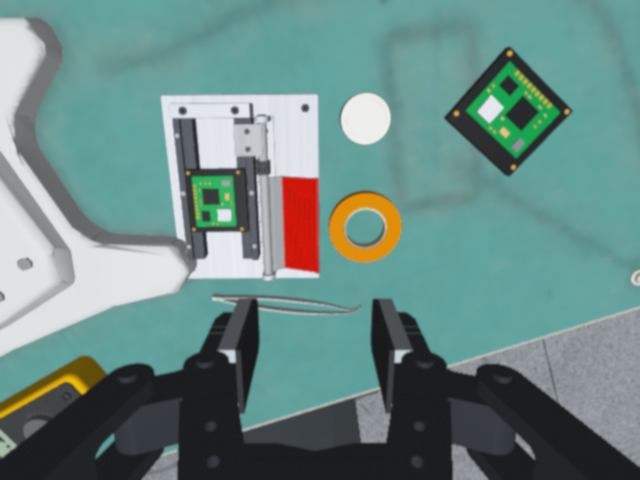

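The wrist picture shows the plate with corners (161,96), (319,95) and (320,278), the carrier around (217,200), the red bar (283-319,177-273), the foot tip near (193,270) and the tweezers around y≈303. I'll enlarge the holder.

```bash
python3 - <<'E'
import cv2,pickle
s,d=pickle.load(open('s1.pkl','rb'))
a=d['wrist']['frame'][85:315,150:350,::-1]
b=cv2.resize(a,None,fx=2.6,fy=2.6,interpolation=cv2.INTER_CUBIC);print(b.shape)
cv2.imwrite('pics/crop_w1.png',b)
E
```

```text
(598, 520, 3)
```

View pics/crop_w1.png

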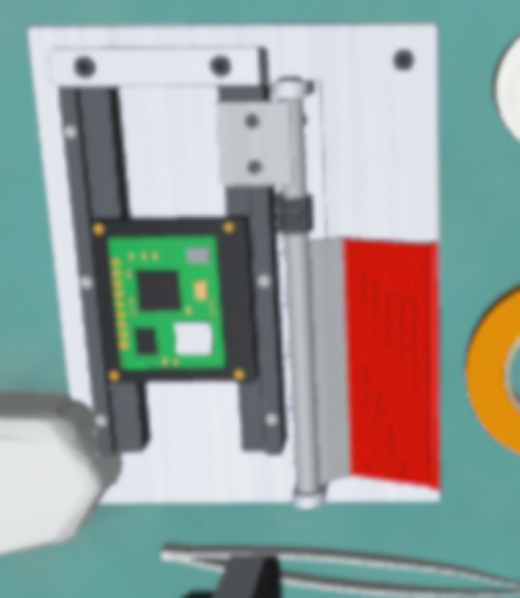

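```bash
cat > fit.py <<'E'
from h import *
from scipy.optimize import least_squares
s,d=pickle.load(open('s1.pkl','rb'));c=d['wrist']
T=np.eye(4);T[:3,:3]=s['tool_rot'];T[:3,3]=s['position'];W=T@c['tool_from_camera']
cv=lambda q:(np.array(q)+.5)/2.6-.5+[150,85]
st=[(66,40,10),(66,-76,10),(-80,-76,10),(-58,-28,25.5),(-58,28,25.5)]
so=[(28,28),(437,24),(440,502),(286,450),(97,452)]
car=[(24,22,28),(24,-22,28),(-24,22,28),(-24,-22,28)];co=[(92,219),(242,217),(107,382),(257,378)]
def f(v):
    P=st+[(p[0]+v[3]*1000,p[1],p[2]) for p in car]
    return (proj(c,H(v[0],v[1],v[2],P),W)-cv(so+co)).ravel()
r=least_squares(f,[.594,-.19,-.36,-.008])
if __name__=='__main__':
    print(r.x,np.degrees(r.x[2]),r.fun.reshape(-1,2).round(1).tolist())
    x,y,t=r.x[:3];R=np.array([[np.cos(t),-np.sin(t)],[np.sin(t),np.cos(t)]])
    for n,u,z in [('foot tip right',(120,455),.03),('foot top',(95,400),.03),('tweez top L',(165,545),.009),('roll left',(467,370),.012),('foot tip0',(120,455),.0),('tweez R',(515,585),.009),('barouter rear',(440,488),.03),('barouter front',(437,242),.03)]:
        p=ray(c,cv(u),z,W);print(n,p.round(4),((p[:2]-[x,y])@R*1000).round(1))
E
python3 fit.py
```

```text
[ 0.59305844 -0.19055575 -0.35154409 -0.00953561] -20.141992609199438 [[-1.0, -1.4], [0.7, -1.2], [0.4, -0.5], [-1.3, 2.1], [0.2, 1.8], [-0.9, -0.5], [1.9, -0.3], [-0.0, -0.1], [-0.1, 1.0]]
foot tip right [ 0.5475 -0.1528  0.03  ] [-55.8  19.8]
foot top [ 0.5657 -0.1534  0.03  ] [-38.5  25.4]
tweez top L [ 0.5085 -0.144   0.009 ] [-95.5  14.6]
roll left [ 0.5307 -0.2573  0.012 ] [-35.5 -84.1]
foot tip0 [ 0.5399 -0.1401  0.    ] [-67.2  29.1]
tweez R [ 0.4543 -0.2466  0.009 ] [-111.  -100.4]
barouter rear [ 0.504  -0.2383  0.03  ] [-67.2 -75.5]
barouter front [ 0.574  -0.2635  0.03  ] [  7.2 -75. ]
```

>>> jog_arm([
  {"tx":-0.05,"ty":0.13,"tz":-0.1,"ax":0,"ay":0,"az":0,"fingers":0},
  {"tx":-0.094,"ty":0.256,"tz":-0.25,"ax":0,"ay":0,"az":0,"fingers":0},
  {"tx":-0.094,"ty":0.256,"tz":-0.45,"ax":0,"ay":0,"az":0,"fingers":0},
  {"tx":-0.094,"ty":0.256,"tz":-0.6,"ax":0,"ay":0,"az":0,"fingers":0},
  {"tx":-0.094,"ty":0.256,"tz":-0.7,"ax":0,"ay":0,"az":0,"fingers":0},
  {"tx":-0.094,"ty":0.256,"tz":-0.7,"ax":0,"ay":0,"az":0,"fingers":0},
  {"tx":-0.094,"ty":0.256,"tz":-0.7,"ax":0,"ay":0,"az":0,"fingers":0},
  {"tx":-0.094,"ty":0.256,"tz":-0.7,"ax":0,"ay":0,"az":0,"fingers":0},
])

```text
time_s: 2.4
position: [0.535, -0.204, 0.0535]
tool_rot: [[0.935, -0.355, 0.004], [-0.355, -0.935, -0.002], [0.004, 0.0, -1.0]]
wrist_force: [1.4, -0.2, -0.0]
opening: 0.0429
gripper_force: 0.0
```

```bash
python3 - <<'E'
from cell import manip, snapshot
import cv2,pickle,numpy as np
s=manip.get_state();print(s['time_s'],s['position'],s['tool_rot'].round(4) if hasattr(s['tool_rot'],'round') else s['tool_rot'],s['wrist_force'],s['opening'])
from fit import r
x,y,t=r.x[:3];R=np.array([[np.cos(t),-np.sin(t)],[np.sin(t),np.cos(t)]]);print((np.array(s['position'][:2])-[x,y])@R*1000)
d={n:snapshot(n) for n in ('wrist','side')}
pickle.dump((s,d),open('s2.pkl','wb'))
a=cv2.resize(d['side']['frame'][190:310,235:395,::-1],None,fx=3.75,fy=3.75,interpolation=cv2.INTER_CUBIC)[:,:600]
b=d['wrist']['frame'][230:480,140:440,::-1]
b=cv2.resize(b,(540,450))
o=np.zeros((600,800,3),np.uint8);o[:450,:400]=cv2.resize(a,(400,300),interpolation=cv2.INTER_AREA).repeat(1,0)[:300].__class__((450,400,3),np.uint8)*0
o[:300,:400]=cv2.resize(a,(400,300));o=np.zeros((450,800,3),np.uint8)
cv2.imwrite('pics/side2.png',a);cv2.imwrite('pics/wrist2.png',d['wrist']['frame'][:,:,::-1])
E
```

```text
2.4 [ 0.53501025 -0.20400844  0.05350811] [[ 9.350e-01 -3.547e-01  3.600e-03]
 [-3.547e-01 -9.350e-01 -1.800e-03]
 [ 4.000e-03  4.000e-04 -1.000e+00]] [ 1.38362997 -0.17205166 -0.04139057] 0.04294473938830847
[-49.86567739 -32.61872732]
```

View pics/wrist2.png

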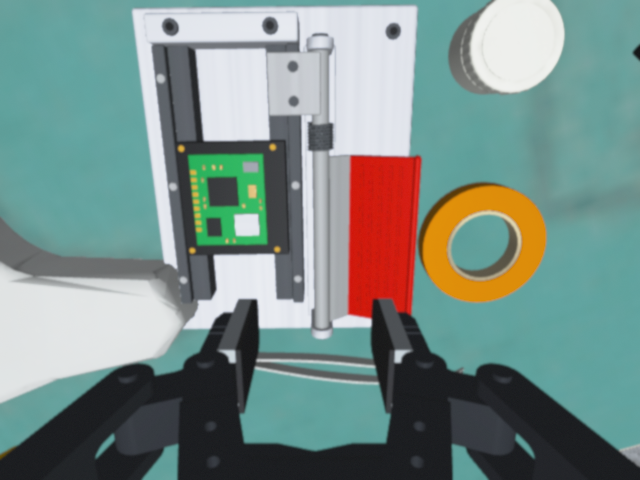

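```bash
python3 - <<'E'
import fit
from fit import *
s,d=pickle.load(open('s2.pkl','rb'));c=d['wrist'];M=c['tool_from_camera']
for dz in (0,-.002,-.004,-.008): print(dz,proj(c,np.array([[.011,.0215,dz],[.011,-.0215,dz],[-.011,.0215,dz]]),M).round(0).tolist())
T=np.eye(4);T[:3,:3]=s['tool_rot'];T[:3,3]=s['position'];W=T@M
st=[(66,40,10),(66,-76,10),(-58,-28,25.5)];so=[(133,10),(417,6),(303,301)];co=[(177,143),(285,139),(188,254),(288,253)]
def f(v):
    P=st+[(p[0]+v[3]*1000,p[1],p[2]) for p in car]
    return (proj(c,H(v[0],v[1],v[2],P),W)-np.array(so+co)).ravel()
r=least_squares(f,[.594,-.19,-.36,-.008]);print(r.x,np.degrees(r.x[2]),r.fun.reshape(-1,2).round(1).tolist())
x,y,t=r.x[:3];R=np.array([[np.cos(t),-np.sin(t)],[np.sin(t),np.cos(t)]]);print((s['position'][:2]-[x,y])@R*1000)
for n,u,z in [('tweez near L',(255,355),.009),('tweez R',(375,362),.009),('roll left',(420,245),.012),('foot',(182,285),.03)]:
    p=ray(c,u,z,W);print(n,((p[:2]-[x,y])@R*1000).round(1))
E
```

```text
0 [[371.0, 289.0], [257.0, 289.0], [369.0, 340.0]]
-0.002 [[372.0, 291.0], [256.0, 291.0], [369.0, 343.0]]
-0.004 [[372.0, 293.0], [255.0, 293.0], [370.0, 346.0]]
-0.008 [[374.0, 298.0], [254.0, 298.0], [371.0, 352.0]]
[ 0.59215048 -0.19036579 -0.35195215 -0.00884153] -20.165373049491862 [[-2.3, -1.0], [1.9, -0.6], [1.3, 2.8], [-1.9, -1.9], [0.6, 0.8], [-0.5, 0.8], [1.2, 0.7]]
[-48.93457137 -32.50438129]
tweez near L [-95.3  -1.2]
tweez R [-100.2  -63.9]
roll left [-34.9 -82.5]
foot [-46.1  25.2]
```

>>> jog_arm([
  {"tx":-0.008,"ty":0.008,"tz":-0.02,"ax":0,"ay":0,"az":0.004,"fingers":0},
  {"tx":-0.008,"ty":0.008,"tz":-0.05,"ax":0,"ay":0,"az":0.004,"fingers":0},
  {"tx":-0.008,"ty":0.008,"tz":-0.075,"ax":0,"ay":0,"az":0.004,"fingers":0},
  {"tx":-0.008,"ty":0.008,"tz":-0.075,"ax":0,"ay":0,"az":0.004,"fingers":0},
  {"tx":-0.008,"ty":0.008,"tz":-0.075,"ax":0,"ay":0,"az":0.004,"fingers":0},
  {"tx":-0.008,"ty":0.008,"tz":-0.075,"ax":0,"ay":0,"az":0.004,"fingers":0},
])

```text
time_s: 3.1
position: [0.532, -0.2008, 0.0362]
tool_rot: [[0.938, -0.346, -0.0], [-0.346, -0.938, 0.0], [-0.0, 0.0, -1.0]]
wrist_force: [0.0, -0.8, -0.2]
opening: 0.0428
gripper_force: 0.0
```

>>> jog_arm([
  {"tx":0,"ty":0,"tz":-0.015,"ax":0,"ay":0,"az":0,"fingers":0},
  {"tx":0,"ty":0,"tz":-0.015,"ax":0,"ay":0,"az":0,"fingers":0},
  {"tx":0,"ty":0,"tz":-0.015,"ax":0,"ay":0,"az":0,"fingers":0},
])

```text
time_s: 3.4
position: [0.5319, -0.2007, 0.0332]
tool_rot: [[0.938, -0.346, -0.0], [-0.346, -0.938, 0.0], [-0.0, -0.0, -1.0]]
wrist_force: [-0.0, 0.1, -0.2]
opening: 0.0423
gripper_force: 0.0
```

>>> jog_arm([
  {"tx":0,"ty":0,"tz":-0.015,"ax":0,"ay":0,"az":0,"fingers":0},
  {"tx":0,"ty":0,"tz":-0.015,"ax":0,"ay":0,"az":0,"fingers":0},
  {"tx":0,"ty":0,"tz":-0.015,"ax":0,"ay":0,"az":0,"fingers":0},
])

```text
time_s: 3.7
position: [0.5318, -0.2007, 0.0301]
tool_rot: [[0.938, -0.346, -0.0], [-0.346, -0.938, 0.0], [-0.0, -0.0, -1.0]]
wrist_force: [0.4, -0.5, -0.4]
opening: 0.0426
gripper_force: 0.0
```

>>> jog_arm([
  {"tx":0,"ty":0,"tz":-0.015,"ax":0,"ay":0,"az":0,"fingers":0},
  {"tx":0,"ty":0,"tz":-0.015,"ax":0,"ay":0,"az":0,"fingers":0},
  {"tx":0,"ty":0,"tz":-0.015,"ax":0,"ay":0,"az":0,"fingers":0},
])

```text
time_s: 4.0
position: [0.5318, -0.2007, 0.0271]
tool_rot: [[0.938, -0.346, -0.0], [-0.346, -0.938, 0.0], [-0.0, -0.0, -1.0]]
wrist_force: [0.3, -0.3, 0.5]
opening: 0.0426
gripper_force: 0.0
```

>>> jog_arm([
  {"tx":0,"ty":0,"tz":-0.01,"ax":0,"ay":0,"az":0,"fingers":0},
  {"tx":0,"ty":0,"tz":-0.01,"ax":0,"ay":0,"az":0,"fingers":0},
  {"tx":0,"ty":0,"tz":-0.01,"ax":0,"ay":0,"az":0,"fingers":0},
])

```text
time_s: 4.3
position: [0.5322, -0.2009, 0.0254]
tool_rot: [[0.938, -0.346, 0.0], [-0.346, -0.938, -0.0], [0.0, 0.0, -1.0]]
wrist_force: [-0.1, -0.1, 0.8]
opening: 0.0426
gripper_force: 0.3
```

>>> jog_arm([
  {"tx":0,"ty":0,"tz":-0.01,"ax":0,"ay":0,"az":0,"fingers":0},
  {"tx":0,"ty":0,"tz":-0.01,"ax":0,"ay":0,"az":0,"fingers":0},
  {"tx":0,"ty":0,"tz":-0.01,"ax":0,"ay":0,"az":0,"fingers":0},
])

```text
time_s: 4.6
position: [0.5323, -0.2007, 0.0235]
tool_rot: [[0.938, -0.346, 0.001], [-0.346, -0.938, -0.0], [0.001, -0.0, -1.0]]
wrist_force: [0.0, 1.1, 1.7]
opening: 0.043
gripper_force: 1.0
```

>>> jog_arm([
  {"tx":0,"ty":0,"tz":-0.01,"ax":0,"ay":0,"az":0,"fingers":0},
  {"tx":0,"ty":0,"tz":-0.01,"ax":0,"ay":0,"az":0,"fingers":0},
  {"tx":0,"ty":0,"tz":-0.01,"ax":0,"ay":0,"az":0,"fingers":0},
])

```text
time_s: 4.9
position: [0.5324, -0.2005, 0.0214]
tool_rot: [[0.938, -0.346, 0.001], [-0.346, -0.938, 0.0], [0.001, -0.001, -1.0]]
wrist_force: [1.5, 2.5, 3.3]
opening: 0.0424
gripper_force: 1.9
```

>>> jog_arm([
  {"tx":0,"ty":0,"tz":-0.01,"ax":0,"ay":0,"az":0,"fingers":0},
  {"tx":0,"ty":0,"tz":-0.01,"ax":0,"ay":0,"az":0,"fingers":0},
  {"tx":0,"ty":0,"tz":-0.01,"ax":0,"ay":0,"az":0,"fingers":0},
])

```text
time_s: 5.2
position: [0.5325, -0.2002, 0.0196]
tool_rot: [[0.938, -0.346, 0.001], [-0.346, -0.938, 0.001], [0.001, -0.001, -1.0]]
wrist_force: [1.6, 4.8, 4.5]
opening: 0.0427
gripper_force: 2.7
```

>>> jog_arm([
  {"tx":0,"ty":0,"tz":-0.01,"ax":0,"ay":0,"az":0,"fingers":0},
  {"tx":0,"ty":0,"tz":-0.01,"ax":0,"ay":0,"az":0,"fingers":0},
  {"tx":0,"ty":0,"tz":-0.01,"ax":0,"ay":0,"az":0,"fingers":0},
])

```text
time_s: 5.5
position: [0.5326, -0.2001, 0.0178]
tool_rot: [[0.938, -0.346, 0.001], [-0.346, -0.938, 0.001], [0.001, -0.001, -1.0]]
wrist_force: [2.0, 4.0, 6.4]
opening: 0.0424
gripper_force: 3.2
```

```bash
python3 - <<'E'
from cell import manip, snapshot
import cv2,numpy as np,pickle
s=manip.get_state();print(s['time_s'],s['position'],s['wrist_force'])
d={n:snapshot(n) for n in ('wrist','side')};pickle.dump((s,d),open('s3.pkl','wb'))
a=cv2.resize(d['side']['frame'][205:305,240:370,::-1],None,fx=4,fy=4,interpolation=cv2.INTER_CUBIC)
b=d['wrist']['frame'][80:480,140:420,::-1]
o=np.zeros((400,800,3),np.uint8);o[:400,:520]=a;o[:400,520:]=b
cv2.imwrite('pics/both3.png',o)
E
```

```text
5.5 [ 0.5325917  -0.20006772  0.01776587] [1.97199201 4.03266461 6.41805629]
```

View pics/both3.png

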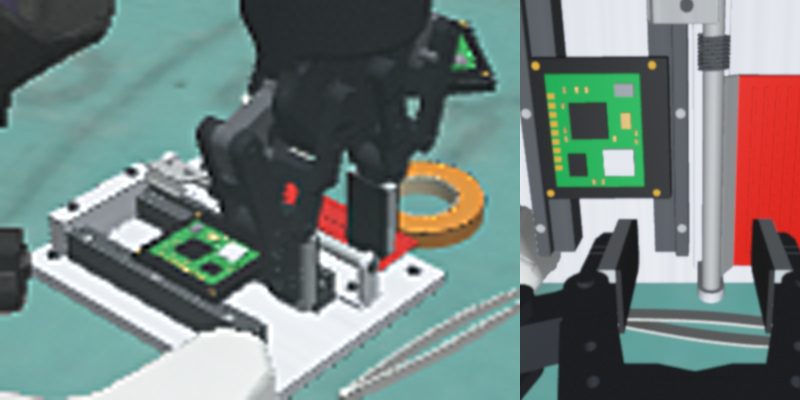

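>>> jog_arm([
  {"tx":0,"ty":0,"tz":-0.005,"ax":0,"ay":0,"az":0,"fingers":0},
  {"tx":0.014,"ty":-0.005,"tz":-0.005,"ax":0,"ay":0,"az":0,"fingers":0},
  {"tx":0.028,"ty":-0.01,"tz":-0.005,"ax":0,"ay":0,"az":0,"fingers":0},
  {"tx":0.042,"ty":-0.0155,"tz":-0.005,"ax":0,"ay":0,"az":0,"fingers":0},
  {"tx":0.056,"ty":-0.0205,"tz":-0.005,"ax":0,"ay":0,"az":0,"fingers":0},
  {"tx":0.0705,"ty":-0.026,"tz":-0.005,"ax":0,"ay":0,"az":0,"fingers":0},
  {"tx":0.0705,"ty":-0.026,"tz":-0.005,"ax":0,"ay":0,"az":0,"fingers":0},
])

```text
time_s: 6.3
position: [0.5438, -0.2059, 0.0156]
tool_rot: [[0.939, -0.345, -0.005], [-0.345, -0.939, 0.001], [-0.005, 0.001, -1.0]]
wrist_force: [-4.4, 1.7, 4.4]
opening: 0.0431
gripper_force: 2.4
```

>>> jog_arm([
  {"tx":0.014,"ty":-0.005,"tz":0,"ax":0,"ay":0,"az":0,"fingers":0},
  {"tx":0.028,"ty":-0.01,"tz":0,"ax":0,"ay":0,"az":0,"fingers":0},
  {"tx":0.042,"ty":-0.0155,"tz":0,"ax":0,"ay":0,"az":0,"fingers":0},
  {"tx":0.042,"ty":-0.0155,"tz":0,"ax":0,"ay":0,"az":0,"fingers":0},
])

```text
time_s: 6.7
position: [0.5547, -0.2096, 0.0163]
tool_rot: [[0.938, -0.345, 0.0], [-0.345, -0.938, -0.001], [0.0, 0.001, -1.0]]
wrist_force: [-2.7, -0.1, 3.5]
opening: 0.0424
gripper_force: 1.9
```

```bash
python3 - <<'E'
from cell import manip, snapshot
import cv2,numpy as np,pickle
s=manip.get_state();print(s['time_s'],s['position'],s['wrist_force'])
p=np.array(s['position'][:2])-[.5926,-.1905];t=np.radians(-20.15);print(p@np.array([[np.cos(t),-np.sin(t)],[np.sin(t),np.cos(t)]])*1000)
d={n:snapshot(n) for n in ('wrist','side')};pickle.dump((s,d),open('s4.pkl','wb'))
a=cv2.resize(d['side']['frame'][205:305,240:370,::-1],None,fx=4,fy=4,interpolation=cv2.INTER_CUBIC)
b=d['wrist']['frame'][0:400,140:420,::-1]
o=np.zeros((400,800,3),np.uint8);o[:400,:520]=a;o[:400,520:]=b
cv2.imwrite('pics/both4.png',o)
E
```

```text
6.7 [ 0.55474505 -0.20955726  0.01625691] [-2.73979128 -0.05594978  3.45179818]
[-28.97316819 -30.93107982]
```

View pics/both4.png

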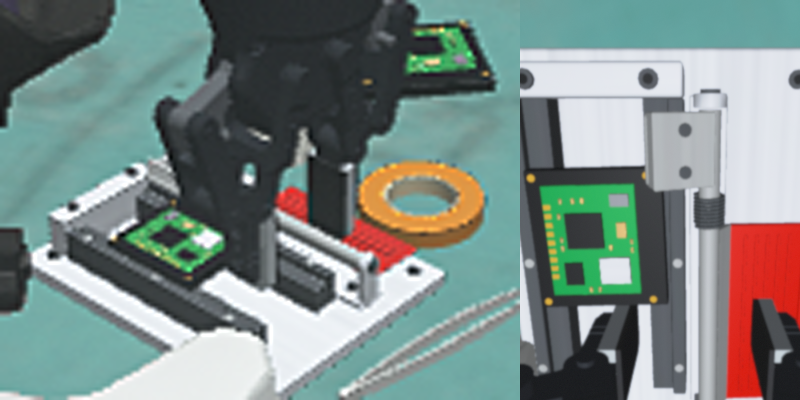

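The carrier has advanced and its front edge is under the open jaw (wrist inset, jaw at about (685,150), carrier front edge on row 168). I'll keep pushing.

>>> jog_arm([
  {"tx":0.014,"ty":-0.005,"tz":0,"ax":0,"ay":0,"az":0,"fingers":0},
  {"tx":0.028,"ty":-0.01,"tz":0,"ax":0,"ay":0,"az":0,"fingers":0},
  {"tx":0.042,"ty":-0.0155,"tz":0,"ax":0,"ay":0,"az":0,"fingers":0},
  {"tx":0.056,"ty":-0.0205,"tz":0,"ax":0,"ay":0,"az":0,"fingers":0},
  {"tx":0.0705,"ty":-0.026,"tz":0,"ax":0,"ay":0,"az":0,"fingers":0},
  {"tx":0.0705,"ty":-0.026,"tz":0,"ax":0,"ay":0,"az":0,"fingers":0},
])

```text
time_s: 7.4
position: [0.5695, -0.2145, 0.0165]
tool_rot: [[0.938, -0.346, 0.001], [-0.346, -0.938, -0.0], [0.001, 0.0, -1.0]]
wrist_force: [-3.0, 0.7, 3.4]
opening: 0.0428
gripper_force: 2.2
```

>>> jog_arm([
  {"tx":0.0095,"ty":-0.0035,"tz":0,"ax":0,"ay":0,"az":0,"fingers":0},
  {"tx":0.0095,"ty":-0.0035,"tz":0,"ax":0,"ay":0,"az":0,"fingers":0},
  {"tx":0.0095,"ty":-0.0035,"tz":0,"ax":0,"ay":0,"az":0,"fingers":0},
])

```text
time_s: 7.7
position: [0.5706, -0.2149, 0.0163]
tool_rot: [[0.938, -0.346, 0.0], [-0.346, -0.938, -0.0], [0.0, -0.0, -1.0]]
wrist_force: [-3.2, 1.9, 4.2]
opening: 0.0424
gripper_force: 2.4
```

>>> jog_arm([
  {"tx":0.0095,"ty":-0.0035,"tz":0,"ax":0,"ay":0,"az":0,"fingers":0},
  {"tx":0.0095,"ty":-0.0035,"tz":0,"ax":0,"ay":0,"az":0,"fingers":0},
  {"tx":0.0095,"ty":-0.0035,"tz":0,"ax":0,"ay":0,"az":0,"fingers":0},
])

```text
time_s: 8.0
position: [0.5723, -0.2156, 0.0163]
tool_rot: [[0.938, -0.346, 0.0], [-0.346, -0.938, 0.0], [0.0, -0.0, -1.0]]
wrist_force: [-3.9, 1.2, 4.7]
opening: 0.0428
gripper_force: 2.5
```

>>> jog_arm([
  {"tx":0.0095,"ty":-0.0035,"tz":0,"ax":0,"ay":0,"az":0,"fingers":0},
  {"tx":0.0095,"ty":-0.0035,"tz":0,"ax":0,"ay":0,"az":0,"fingers":0},
  {"tx":0.0095,"ty":-0.0035,"tz":0,"ax":0,"ay":0,"az":0,"fingers":0},
])

```text
time_s: 8.3
position: [0.5743, -0.2164, 0.0163]
tool_rot: [[0.938, -0.346, 0.0], [-0.346, -0.938, -0.0], [0.0, 0.0, -1.0]]
wrist_force: [-3.5, 0.8, 5.1]
opening: 0.0428
gripper_force: 2.5
```

>>> jog_arm([
  {"tx":0.0095,"ty":-0.0035,"tz":0,"ax":0,"ay":0,"az":0,"fingers":0},
  {"tx":0.0095,"ty":-0.0035,"tz":0,"ax":0,"ay":0,"az":0,"fingers":0},
  {"tx":0.0095,"ty":-0.0035,"tz":0,"ax":0,"ay":0,"az":0,"fingers":0},
])

```text
time_s: 8.6
position: [0.5746, -0.2164, 0.0161]
tool_rot: [[0.939, -0.345, -0.004], [-0.345, -0.939, 0.001], [-0.004, -0.0, -1.0]]
wrist_force: [-6.7, 1.4, 7.6]
opening: 0.0428
gripper_force: 4.4
```

>>> jog_arm([
  {"tx":0.0047,"ty":-0.0017,"tz":0,"ax":0,"ay":0,"az":0,"fingers":0},
  {"tx":0.0047,"ty":-0.0017,"tz":0,"ax":0,"ay":0,"az":0,"fingers":0},
  {"tx":0.0047,"ty":-0.0017,"tz":0,"ax":0,"ay":0,"az":0,"fingers":0},
])

```text
time_s: 8.9
position: [0.5746, -0.2164, 0.016]
tool_rot: [[0.939, -0.345, -0.006], [-0.345, -0.939, 0.002], [-0.006, -0.0, -1.0]]
wrist_force: [-8.3, 1.7, 8.5]
opening: 0.0424
gripper_force: 5.1
```

```bash
python3 - <<'E'
from cell import manip, snapshot
import cv2,numpy as np,pickle
s=manip.get_state();print(s['time_s'],s['position'],s['wrist_force'])
p=np.array(s['position'][:2])-[.5926,-.1905];t=np.radians(-20.15);print(p@np.array([[np.cos(t),-np.sin(t)],[np.sin(t),np.cos(t)]])*1000)
d={n:snapshot(n) for n in ('wrist','side')};pickle.dump((s,d),open('s5.pkl','wb'))
a=cv2.resize(d['side']['frame'][205:305,240:340,::-1],None,fx=4,fy=4,interpolation=cv2.INTER_CUBIC)
b=cv2.resize(d['wrist']['frame'][100:400,140:440,::-1],(400,400),interpolation=cv2.INTER_CUBIC)
cv2.imwrite('pics/both5.png',np.hstack([a,b]))
E
```

```text
8.9 [ 0.57463105 -0.21637222  0.01597372] [-8.26386139  1.72162163  8.4790247 ]
[ -7.95669863 -30.47861345]
```

View pics/both5.png

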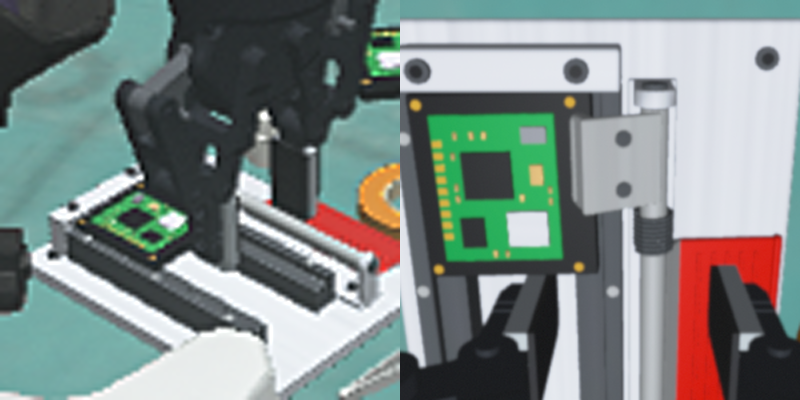

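The carrier is flush against the end stop and under the jaw, and the force has jumped while motion stopped. I'll back off a few mm with the bar still held down, then lift gently.

>>> jog_arm([
  {"tx":-0.014,"ty":0.005,"tz":0,"ax":0,"ay":0,"az":0,"fingers":0},
  {"tx":-0.035,"ty":0.013,"tz":0,"ax":0,"ay":0,"az":0,"fingers":0},
  {"tx":-0.035,"ty":0.013,"tz":0,"ax":0,"ay":0,"az":0,"fingers":0},
  {"tx":-0.035,"ty":0.013,"tz":0.01,"ax":0,"ay":0,"az":0,"fingers":0},
  {"tx":-0.035,"ty":0.013,"tz":0.02,"ax":0,"ay":0,"az":0,"fingers":0},
  {"tx":-0.035,"ty":0.013,"tz":0.03,"ax":0,"ay":0,"az":0,"fingers":0},
  {"tx":-0.035,"ty":0.013,"tz":0.05,"ax":0,"ay":0,"az":0,"fingers":0},
  {"tx":-0.035,"ty":0.013,"tz":0.09,"ax":0,"ay":0,"az":0,"fingers":0},
  {"tx":-0.035,"ty":0.013,"tz":0.15,"ax":0,"ay":0,"az":0,"fingers":0},
  {"tx":-0.035,"ty":0.013,"tz":0.25,"ax":0,"ay":0,"az":0,"fingers":0},
])

```text
time_s: 10.0
position: [0.5688, -0.2141, 0.066]
tool_rot: [[0.938, -0.346, -0.003], [-0.346, -0.938, 0.001], [-0.003, -0.0, -1.0]]
wrist_force: [0.4, -0.4, 0.0]
opening: 0.0428
gripper_force: 0.0
```

>>> jog_arm([
  {"tx":-0.05,"ty":-0.05,"tz":0.2,"ax":0,"ay":0,"az":0,"fingers":0},
  {"tx":-0.15,"ty":-0.15,"tz":0.4,"ax":0,"ay":0,"az":0,"fingers":0},
  {"tx":-0.25,"ty":-0.25,"tz":0.5,"ax":0,"ay":0,"az":0,"fingers":0},
  {"tx":-0.25,"ty":-0.25,"tz":0.5,"ax":0,"ay":0,"az":0,"fingers":0},
  {"tx":-0.25,"ty":-0.25,"tz":0.5,"ax":0,"ay":0,"az":0,"fingers":0},
])

```text
time_s: 10.5
position: [0.5203, -0.2651, 0.1675]
tool_rot: [[0.938, -0.347, 0.002], [-0.347, -0.938, -0.0], [0.002, -0.0, -1.0]]
wrist_force: [0.6, -0.5, -0.9]
opening: 0.0426
gripper_force: 0.0
```

```bash
python3 - <<'E'
from cell import manip, snapshot
import cv2,numpy as np,pickle
s=manip.get_state();print(s['time_s'],s['position'],s['wrist_force'])
d={n:snapshot(n) for n in ('wrist','side')};pickle.dump((s,d),open('s6.pkl','wb'))
a=cv2.resize(d['side']['frame'][225:310,240:355,::-1],(400,296),interpolation=cv2.INTER_CUBIC)
b=cv2.resize(d['wrist']['frame'][0:360,120:520,::-1],(400,360))
o=np.zeros((360,800,3),np.uint8);o[:296,:400]=a;o[:,400:]=b
cv2.imwrite('pics/both6.png',o)
E
```

```text
10.5 [ 0.52025432 -0.26510347  0.16752375] [ 0.58243458 -0.53894093 -0.9206618 ]
```

View pics/both6.png

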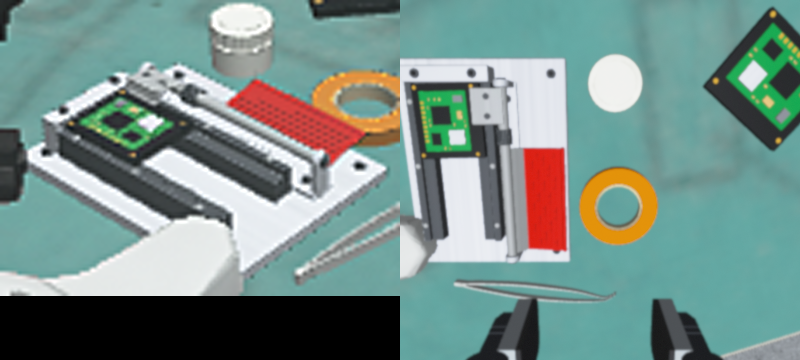

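The carrier is home against the stop, the jaw is resting on its edge, and the jar, tape roll and tweezers have not moved. I'm handing it in.

```bash
python3 -c "
from cell import order
print(order.close_job())"
```

```text
the job is handed in; nothing more can be done
None
```

The carrier was pushed home against the end stop, the clip closed on it, the hand was moved clear, and the job was handed in after about 10.5 s of robot time (no verdict was returned).

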